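Set out angle plates by size on the rail

ROBOT

A 6-joint arm with a two-finger parallel gripper is mounted at the origin on the work surface. World frame = base frame: x ahead of the robot, y to its left, z up, the work surface at z = 0. Lengths are in m, angles in rad, forces in N, time in s.
With the tool pointing down it reaches from about 0.275 to 0.75 m from the base axis. Payload 10.2 kg.
Tool frame: the origin (TCP) lies midway between the tips of the shut fingers; the grasp point (between the pads) lies 19 mm behind it; y points along the fingers, z is the direction in which the jaws open and shut, and the axes are right-handed (so a half turn about y gives the same grasp; the last joint's range is limited). The gripper opens to 88 mm and grips with 3 to 60 N. Pads are 18 mm wide; open, the fingers measure 123 mm over their backs; the gripper's body (75 mm by 187 mm) begins 45 mm behind the grasp point.
Start: joints at [0.999, 0.313, 1.498, -0, 1.331, -0.223], TCP at [0.179, 0.493, 0.239] pointing down, gripper open.
Joint ranges: [-2.94, 2.94], [-0.97, 2.17], [0.19, 2.56], [-1.23, 4.37], [0.02, 3.11], [-2.88, 2.88]. Speed limits (rad/s): [2.39, 2.39, 3.01, 3.14, 3.14, 3.14].

INTERFACE

Orientations are given as a 3x3 rotation matrix whose columns are the frame's x, y, z axes.
In Python, from plant import arm gives the robot as it stands.
- The arm moves only by the tool carry_out, never from a script. Its arguments are lists of equal length, an entry for each row: "angular": the turn, a rotation vector about the tool's x, y, z scaled (see below), a list of three; "travel": the shift along the tool's x, y, z scaled (see below), a list of three; "hand": the gripper's target within -1 to 1 (shut at 1, half-way at 0, fully open at -1). A call has 1 to 20 rows; each row shifts and turns the commanded pose from where the row before left it, along the tool's axes as they then stand; what a row does not reach is not made up. The controller multiplies each number of a shift by 0.02 m and each number of a turn by 4 degrees. A row lasts 1/8 s, in which the tool goes at most 62.5 mm and 10.7 degrees, less where a joint would pass 70% of its speed; a pose out of reach is approached as far as the arm can. A call with a number of a shift or a turn outside -1 to 1 is refused whole. A call with a gripper value outside its range is refused whole. The fingers move at their own pace and stop on an object; the grip force is fixed at half the most. Time passes only in rows, so rows that do not move let the fingers close. It gives the time, the measured TCP pose, the force and the opening at its end, in the units of the state.
- arm.get_state(): the state, without advancing time (a new reading comes with each control period).
- arm.capture(name): name is "side" or "top" or "wrist"; returns the picture (384x512x3 uint8, red, green, blue); there is no depth.
- arm.get_calibration(name): a dict with "fx", "fy", "cx", "cy" (pixels), "camera_from_world" (4x4, takes a point from world to camera coordinates). Camera axes: x right, y down, z forward; pixel columns grow to the right and rows downward; lengths in m; the calibration is good to about 2 mm. A picture is of the moment at which its call begins: read the wrist's pose just before it. get_calibration takes no time and is no camera call; for the wrist camera it gives the pose at the moment of the call.
- arm.finish_job(): hands the job in, once; it reports no verdict.
The state is a dict: "clock": time; "joint_positions": joint angles; "dq": joint speeds; "tau": joint torques, N m; "position": TCP position; "tool_rot": TCP orientation; "wrist_force": force on the tool from outside, world axes, zero at the start; "torque": the same for the moment, N m; "opening": finger opening in m.
Only numpy, scipy, OpenCV 4.12 (cv2) and the standard library are available. Lean on these libraries where they do the work, as an engineer would, in place of code of your own. Each camera call takes 0.05 s, during which the arm holds its last target.

TASK

Set out the three left-hand angle plates on the rail in order of size, one centred on each rubber pad with its long back plate running along the rail: the largest next to the steel stop block, the smallest at the far end. The right-hand plate does not belong to the set: stand it in the middle of the grey bin tray. Keep every plate upright and leave them all standing.

Things in the scene. Friction and masses are not known exactly. Their poses are not given: they have to be found in the camera images.
- small_left_center (a point): loose small left-hand grey aluminium angle plate, 54 mm long (y), 44 deep (x), 40 high, all walls 8 mm: base, upright back plate along the +x edge, equally high cheek across the +y end (on the left, seen from the open -x side). Point: centre of footprint, half-way up; z up. Back plate's mid-plane is at x = +18 mm: pinch it from above, one finger inside. 0.09-0.4 kg. Starts with x within 0.45 rad of world x.
- medium_left_center (a point): loose medium left-hand grey aluminium angle plate, 70 mm long (y), 50 deep (x), 57 high, all walls 8 mm: base, upright back plate along the +x edge, equally high cheek across the +y end (on the left, seen from the open -x side). Point: centre of footprint, half-way up; z up. Back plate's mid-plane is at x = +21 mm: pinch it from above, one finger inside. 0.09-0.4 kg. Starts with x within 0.45 rad of world x.
- large_left_center (a point): loose large left-hand grey aluminium angle plate, 86 mm long (y), 56 deep (x), 78 high, all walls 8 mm: base, upright back plate along the +x edge, equally high cheek across the +y end (on the left, seen from the open -x side). Point: centre of footprint, half-way up; z up. Back plate's mid-plane is at x = +24 mm: pinch it from above, one finger inside. 0.09-0.4 kg. Starts with x within 0.45 rad of world x.
- medium_right_center (a point): loose medium right-hand grey aluminium angle plate, 70 mm long (y), 50 deep (x), 57 high, all walls 8 mm: base, upright back plate along the +x edge, equally high cheek across the -y end (on the right, seen from the open -x side). Point: centre of footprint, half-way up; z up. Back plate's mid-plane is at x = +21 mm: pinch it from above, one finger inside. 0.09-0.4 kg. Starts with x within 0.45 rad of world x.
- pad_left: dark rubber pad at the +y end of the grey set-up rail, 74 mm (x) by 88 mm (y, along the rail), fixed on the rail; the three pads are 100 mm apart along y. Origin: centre of its underside; its top is 3 mm above that and 13 mm above the table. The rail is 96 by 400 mm, 10 mm high and lies roughly across the table (its y within 0.15 rad of world y).
- pad_middle: dark rubber pad in the middle of the grey set-up rail, 74 mm (x) by 88 mm (y, along the rail), fixed on the rail; the three pads are 100 mm apart along y. Origin: centre of its underside; its top is 3 mm above that and 13 mm above the table. The rail is 96 by 400 mm, 10 mm high and lies roughly across the table (its y within 0.15 rad of world y).
- pad_right: dark rubber pad at the -y end of the grey set-up rail, 74 mm (x) by 88 mm (y, along the rail), fixed on the rail; the three pads are 100 mm apart along y. Origin: centre of its underside; its top is 3 mm above that and 13 mm above the table. The rail is 96 by 400 mm, 10 mm high and lies roughly across the table (its y within 0.15 rad of world y).
- stop: plain steel stop block fixed upright on one end of the rail (either end: it changes from start to start), 70 mm across the rail, 26 mm along it, 45 mm high. Origin: centre of its underside, 78 mm from the nearest pad's centre. The other end carries only a small round black clamp knob.
- tray: shallow open grey bin tray, fixed, 180 mm (x) by 150 mm (y), rim 26 mm high, walls and floor 4 mm thick (inner floor 4 mm above the table). Stands on the left or the right side of the table; a closed blue case stands on the other. Origin: centre of its underside.
Things that resemble listed ones, but are neither listed nor needed, are in the scene too. What is shaped like the part that bears large_left_center but orange is not meant.

How it is judged:
By the outcome, as a careful person would: the job done as asked, in the order asked, and still so for the second after the job is handed in, with the robot touching nothing.
It also fails if it takes over 96 s, if anything falls off the work surface, if the arm or the gripper's body presses on something with over 40 N, if the wrist force passes 120 N, or if a joint passes its speed limit or range.

## Working session

There is one attempt and no reset: what is moved stays moved. The work goes in short steps, Python scripts to look and compute and a tool call to move; the robot and the scene stay as the last step left them, time stands still between calls to the robot, and variables do not carry over. Pictures are saved under pics/ and viewed, and the job is handed in when it is done.

Besides the shell and the picture viewer there is one more tool, called after "Emit:" as name(argument=value, ...), one argument or row to a line, values as JSON. carry_out: Moves the arm, as the interface text tells. Shifts and turns lie within -1 to 1; 1 stands for 0.02 m of shift or 4 degrees of turn. Its arguments: {"type":"object","properties":{"angular":{"type":"array"},"travel":{"type":"array"},"hand":{"type":"array"}},"required":["angular","travel","hand"]}

```bash
mkdir -p pics; ls; python3 - <<'E'
from plant import arm
import cv2,numpy as np
np.set_printoptions(precision=4,suppress=True)
s=arm.get_state();print(s)
for n in["top","side","wrist"]:
    im=arm.capture(n);cv2.imwrite(f"pics/{n}0.png",im[:,:,::-1]);c=arm.get_calibration(n);print(n,c)
E
```

```text
pics
{'clock': 0.0, 'joint_positions': array([ 0.9986,  0.3134,  1.4984,  0.    ,  1.331 , -0.2234]), 'dq': array([ 0.0003,  0.0002, -0.0001,  0.002 , -0.0005,  0.001 ]), 'tau': array([ -0.0005, -40.2203, -25.2279,   0.0695,   0.0351,  -0.0001]), 'position': array([0.1793, 0.4932, 0.2382]), 'tool_rot': array([[ 0.9398, -0.0007,  0.3418],
       [-0.3418, -0.0011,  0.9398],
       [-0.0003, -1.    , -0.0012]]), 'wrist_force': array([0.5597, 0.3794, 0.1306]), 'torque': array([0.0209, 0.025 , 0.0417]), 'opening': 0.0879989865497487}
top {'fx': 490.6867023012482, 'fy': 490.6867023012482, 'cx': 261.94740663287695, 'cy': 190.95429738889885, 'camera_from_world': array([[-0.0204, -0.9998,  0.0004,  0.0243],
       [-0.9953,  0.0203, -0.0945,  0.4941],
       [ 0.0945, -0.0023, -0.9955,  1.4375],
       [ 0.    ,  0.    ,  0.    ,  1.    ]])}
side {'fx': 366.90019256265356, 'fy': 366.90019256265356, 'cx': 257.24476009817096, 'cy': 194.59545532873298, 'camera_from_world': array([[ 0.7443, -0.6679, -0.0029, -0.3847],
       [-0.4411, -0.4883, -0.753 ,  0.2824],
       [ 0.5015,  0.5617, -0.6581,  0.8381],
       [ 0.    ,  0.    ,  0.    ,  1.    ]])}
wrist {'fx': 332.16131480453265, 'fy': 332.16131480453265, 'cx': 259.3013764743429, 'cy': 190.03435069004686, 'camera_from_world': array([[ 0.3419,  0.9397, -0.0011, -0.5233],
       [ 0.9081, -0.3301,  0.2577, -0.0353],
       [ 0.2418, -0.0891, -0.9662,  0.388 ],
       [ 0.    ,  0.    ,  0.    ,  1.    ]])}
```

View pics/top0.png

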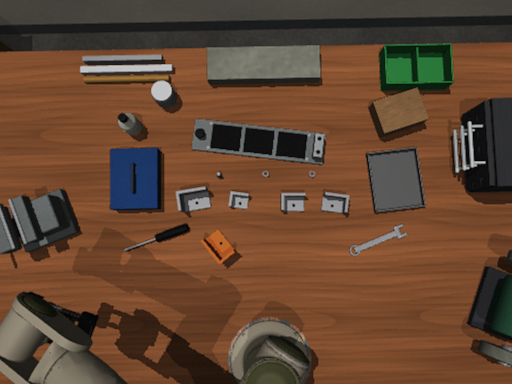

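View pics/side0.png

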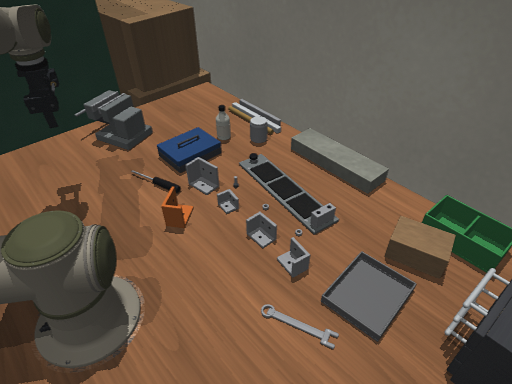

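View pics/wrist0.png

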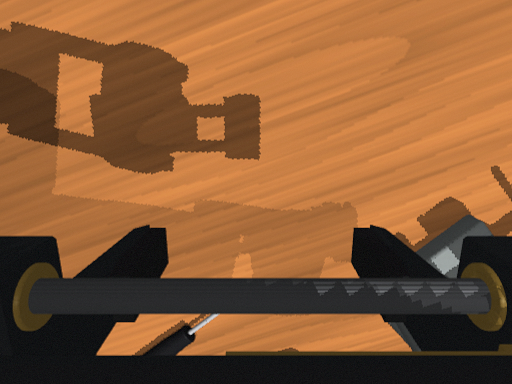

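The top view shows the rail at (258,141), with the stop block on its right (-y) end at (319,147) and the knob at (201,133). The tray is at (396,181) and the blue case at (134,179). The candidates are four grey plates at (194,199), (239,200), (292,202) and (335,203), plus an orange decoy at (219,247). Next is a close crop.

```bash
python3 - <<'E'
import cv2
im=cv2.imread("pics/top0.png")
cv2.imwrite("pics/top0a.png",cv2.resize(im[180:220,170:360],None,fx=4.2,fy=4.2,interpolation=cv2.INTER_CUBIC))
cv2.imwrite("pics/top0b.png",cv2.resize(im[110:220,185:335],None,fx=5,fy=5,interpolation=cv2.INTER_CUBIC))
cv2.imwrite("pics/top0c.png",cv2.resize(im[140:220,360:430],None,fx=6,fy=6,interpolation=cv2.INTER_CUBIC))
E
```

```text
(no output)
```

View pics/top0a.png

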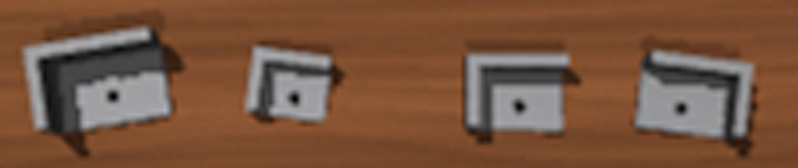

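View pics/top0b.png

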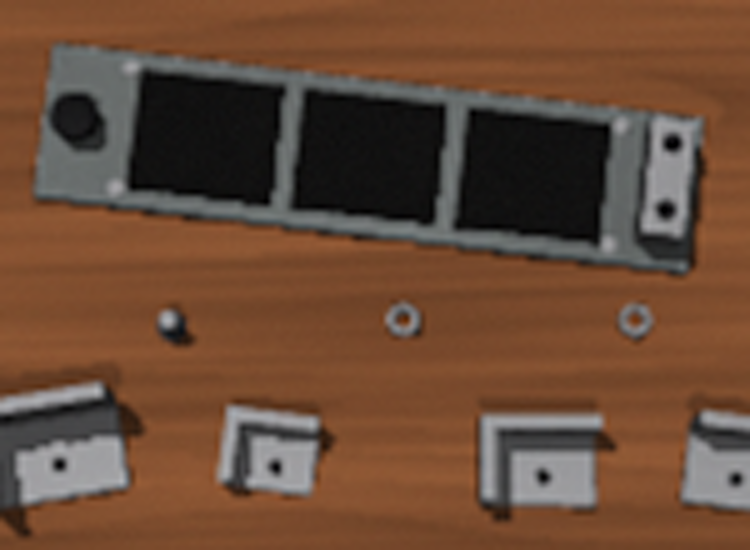

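View pics/top0c.png

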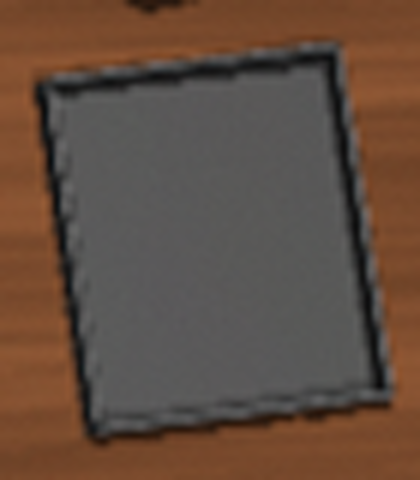

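The crop confirms by size and cheek side: large-left (194,199), small-left (239,200), medium-left (292,202, cheek on the +y side) and medium-right (335,203, cheek on the -y side). I'll fit poses by matching rendered silhouettes.

```bash
cat > h.py <<'E'
import numpy as np,cv2
from scipy.optimize import minimize
np.set_printoptions(precision=4,suppress=True)
S=dict(large=(.056,.086,.078,1),small=(.044,.054,.040,1),medL=(.050,.070,.057,1),medR=(.050,.070,.057,-1))
def boxes(n):
    d,l,h,s=S[n];w=.008
    b=[(-d/2,d/2,-l/2,l/2,0,w),(d/2-w,d/2,-l/2,l/2,0,h)]
    y=(l/2-w,l/2) if s>0 else (-l/2,-l/2+w)
    return b+[(-d/2,d/2,y[0],y[1],0,h)]
RAIL=[(-.048,.048,-.2,.2,0,.010)]
TRAY=[(-.09,.09,-.075,.075,0,.026)]
PADS=[(-.037,.037,c-.044,c+.044,.010,.013) for c in(-.1,0,.1)]
def proj(c,P):
    T=c['camera_from_world'];q=P@T[:3,:3].T+T[:3,3]
    return np.c_[c['fx']*q[:,0]/q[:,2]+c['cx'],c['fy']*q[:,1]/q[:,2]+c['cy']]
def unproj(c,uv,z):
    T=c['camera_from_world'];R=T[:3,:3];o=-R.T@T[:3,3]
    d=R.T@np.array([(uv[0]-c['cx'])/c['fx'],(uv[1]-c['cy'])/c['fy'],1]);return o+d*(z-o[2])/d[2]
def corners(b,p,z0=0):
    P=np.array([(x,y,z) for x in b[:2] for y in b[2:4] for z in b[4:]])
    c,s=np.cos(p[2]),np.sin(p[2])
    return np.c_[p[0]+c*P[:,0]-s*P[:,1],p[1]+s*P[:,0]+c*P[:,1],P[:,2]+z0]
K=4
def render(c,bs,p,roi,z0=0):
    x0,y0,x1,y1=roi;m=np.zeros(((y1-y0)*K,(x1-x0)*K),np.uint8)
    for b in bs:
        uv=proj(c,corners(b,p,z0));uv=((uv-[x0,y0]+.5)*K-.5)
        h=cv2.convexHull(uv.astype(np.float32))
        cv2.fillConvexPoly(m,np.round(h*16).astype(np.int32),255,cv2.LINE_AA,4)
    return m
def mask(im,roi,sat=95,kind='grey'):
    x0,y0,x1,y1=roi;u=cv2.resize(im[y0:y1,x0:x1],None,fx=K,fy=K,interpolation=cv2.INTER_CUBIC)
    h=cv2.cvtColor(u,cv2.COLOR_RGB2HSV)
    if kind=='grey': return ((h[...,1]<sat)*255).astype(np.uint8)
    return ((h[...,2]<45)*255).astype(np.uint8)
def fit(views,bs,p0,z0=0):
    # views: (calib, mask, roi)
    def f(q):
        p=np.array(p0)+np.array(q)*[.01,.01,.1]
        return sum(np.abs(render(c,bs,p,r,z0).astype(float)-m).sum()/255/K/K for c,m,r in views)
    r=minimize(f,[0,0,0],method='Nelder-Mead',options=dict(initial_simplex=[[0,0,0],[1,0,0],[0,1,0],[0,0,1]],xatol=1e-3,fatol=.02,maxiter=300))
    r=minimize(f,r.x,method='Nelder-Mead',options=dict(initial_simplex=r.x+np.array([[0,0,0],[.3,0,0],[0,.3,0],[0,0,.3]]),xatol=1e-3,fatol=.02,maxiter=300))
    return np.array(p0)+r.x*[.01,.01,.1],r.fun
def roi_for(c,bs,p,z0=0,m=8):
    uv=np.vstack([proj(c,corners(b,p,z0)) for b in bs])
    a=np.maximum(uv.min(0)-m,0).astype(int);b=(uv.max(0)+m).astype(int)
    return a[0],a[1],min(b[0],512),min(b[1],384)
E
python3 - <<'E'
from plant import arm
from h import *
C={n:arm.get_calibration(n) for n in("top","side")}
I={n:cv2.imread(f"pics/{n}0.png")[:,:,::-1].copy() for n in C}
G=dict(large=(194,199),small=(239,200),medL=(292,202),medR=(335,203))
for n,uv in G.items():
    p0=unproj(C['top'],uv,.02);p0[2]=0
    out=[]
    for vs in(('top',),('side',),('top','side')):
        v=[]
        for k in vs:
            r=roi_for(C[k],boxes(n),p0,0);v.append((C[k],mask(I[k],r),r))
        p,e=fit(v,boxes(n),p0);out.append(p);print(n,vs,p,round(e,1))
    for k in C:
        r=roi_for(C[k],boxes(n),p0);m=mask(I[k],r);rr=render(C[k],boxes(n),p,r)
        u=cv2.resize(I[k][r[1]:r[3],r[0]:r[2]],None,fx=K,fy=K,interpolation=cv2.INTER_CUBIC)
        cs,_=cv2.findContours((rr>127).astype(np.uint8),0,1);cv2.drawContours(u,cs,-1,(255,0,0),1)
        cs,_=cv2.findContours((m>127).astype(np.uint8),0,1);cv2.drawContours(u,cs,-1,(0,255,0),1)
        cv2.imwrite(f"pics/f_{n}_{k}.png",u[:,:,::-1])
# rail / tray
for nm,bs,uv,z in(('rail',RAIL,(258,141),.01),('tray',TRAY,(396,181),.0)):
    p0=unproj(C['top'],uv,z);p0[2]=-.12 if nm=='rail' else .12
    r=roi_for(C['top'],bs,p0,0,10);m=mask(I['top'],r)
    print(nm,fit([(C['top'],m,r)],bs,p0))
p0=unproj(C['top'],(258,141),.01);p0[2]=-.12
r=roi_for(C['top'],PADS,p0,0,6);m=mask(I['top'],r,kind='dark');p,e=fit([(C['top'],m,r)],PADS,p0);print('pads',p,e)
import glob
ims=[cv2.imread(f) for f in sorted(glob.glob('pics/f_*.png'))]
W=np.zeros((560,790,3),np.uint8);x=y=h=0
for i in ims:
    if x+i.shape[1]>790:x=0;y+=h;h=0
    W[y:y+i.shape[0],x:x+i.shape[1]]=i[:560-y];x+=i.shape[1];h=max(h,i.shape[0])
cv2.imwrite('pics/fits.png',W)
E
```

```text
large ('top',) [0.4733 0.2169 0.148 ] 21.5
large ('side',) [0.4748 0.2169 0.1202] 305.6
large ('top', 'side') [0.4738 0.2168 0.1484] 336.7
small ('top',) [ 0.4701  0.0848 -0.1499] 12.0
small ('side',) [ 0.4715  0.0835 -0.166 ] 176.4
small ('top', 'side') [ 0.4708  0.084  -0.1575] 201.7
medL ('top',) [ 0.4607 -0.0758 -0.0196] 14.5
medL ('side',) [ 0.4616 -0.0767 -0.0361] 83.6
medL ('top', 'side') [ 0.4612 -0.0763 -0.0229] 110.9
medR ('top',) [ 0.4555 -0.2004 -0.1535] 16.9
medR ('side',) [ 0.4568 -0.2018 -0.1635] 228.4
medR ('top', 'side') [ 0.4565 -0.2016 -0.1653] 263.3
rail (array([ 0.6487,  0.0221, -0.1379]), np.float64(115.84289215686275))
tray (array([ 0.522 , -0.3868,  0.1021]), np.float64(81.90392156862745))
pads [ 0.6482  0.0213 -0.1409] 170.10416666666666
```

View pics/fits.png

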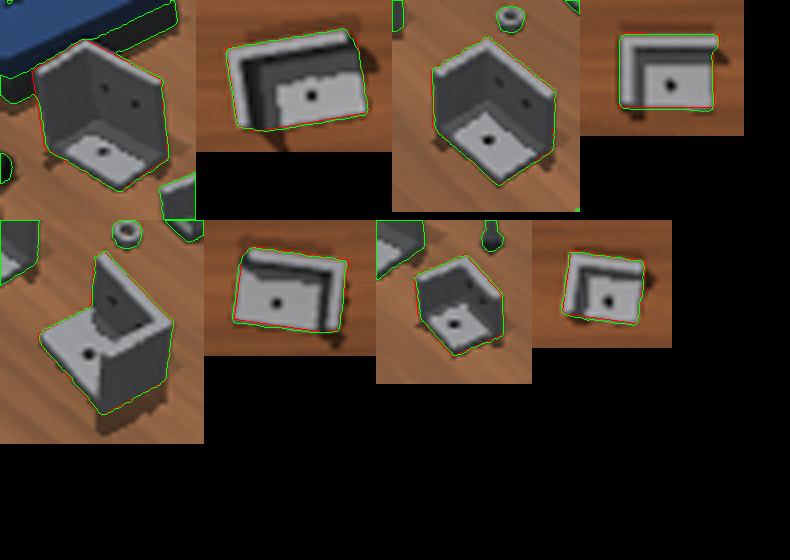

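The silhouette fits agree within about 1.5 mm between cameras. I'll cross-check the rail and tray in the side view, then plan.

```bash
cat >> h.py <<'E'
def tcp_for(n,p,z0,clear,yo):
    # TCP pos and yaw for a plate pose p standing at z0; clear=TCP height above plate underside
    d=S[n][0];c,s=np.cos(p[2]),np.sin(p[2]);lx,ly=d/2-.004,yo
    return np.array([p[0]+c*lx-s*ly,p[1]+s*lx+c*ly,z0+clear]),p[2]
def plan(st,pos,yaw):
    R=st['tool_rot'];z=np.array([np.cos(yaw),np.sin(yaw),0]);y=np.array([0,0,-1.]);Rt=np.c_[np.cross(y,z),y,z]
    rv=cv2.Rodrigues(R.T@Rt)[0].ravel();d=np.asarray(pos)-st['position']
    print('clock %.2f'%st['clock'],'turn(units 4deg)',rv/np.deg2rad(4),'shift in final axes (20mm)',Rt.T@d/.02,'in current',R.T@d/.02,'open',round(st['opening'],4),'F',st['wrist_force'])
E
python3 - <<'E'
from plant import arm
from h import *
C={n:arm.get_calibration(n) for n in("top","side")}
I={n:cv2.imread(f"pics/{n}0.png")[:,:,::-1].copy() for n in C}
p0=np.array([.6485,.0215,-.14])
for nm,bs,kind,p0 in(('rail',RAIL,'grey',p0),('pads',PADS,'dark',p0),('tray',TRAY,'grey',np.array([.522,-.387,.1]))):
    for ks in(('top',),('side',)):
        v=[]
        for k in ks:
            r=roi_for(C[k],bs,p0,0,5);v.append((C[k],mask(I[k],r,kind=kind),r))
        p,e=fit(v,bs,p0);print(nm,ks,p,e)
        u=cv2.resize(I[k][r[1]:r[3],r[0]:r[2]],None,fx=K,fy=K,interpolation=cv2.INTER_CUBIC)
        cs,_=cv2.findContours((render(C[k],bs,p,r)>127).astype(np.uint8),1,1);cv2.drawContours(u,cs,-1,(255,0,0),1)
        cs,_=cv2.findContours((v[0][1]>127).astype(np.uint8),1,1);cv2.drawContours(u,cs,-1,(0,255,0),1)
        cv2.imwrite(f"pics/g_{nm}_{ks[0]}.png",u[:,:,::-1])
for n,p in dict(large=(.474,.2168,.148),small=(.4708,.084,-.155),medL=(.4612,-.0763,-.023),medR=(.456,-.201,-.158)).items():
    print(n,tcp_for(n,p,0,{'large':.031,'small':.018}.get(n,.02),{'small':-.004}.get(n,0)))
plan(arm.get_state(),[.495,.221,.239],.148)
for uv in((204,240),(219,228),(237,254),(221,266)): print(unproj(C['top'],uv,.04))
E
```

```text
rail ('top',) [ 0.6487  0.0221 -0.136 ] 88.69509803921568
rail ('side',) [ 0.6513  0.0208 -0.1364] 1910.3443627450981
pads ('top',) [ 0.648   0.0214 -0.1353] 161.03995098039215
pads ('side',) [ 0.6507  0.0207 -0.1373] 237.21004901960785
tray ('top',) [ 0.5221 -0.3873  0.1022] 82.05808823529412
tray ('side',) [ 0.5233 -0.389   0.1026] 465.7705882352941
large (array([0.4977, 0.2203, 0.031 ]), 0.148)
small (array([0.488 , 0.0773, 0.018 ]), -0.155)
medL (array([ 0.4822, -0.0768,  0.02  ]), -0.023)
medR (array([ 0.4767, -0.2043,  0.02  ]), -0.158)
clock 0.15 turn(units 4deg) [ 0.012  15.3833  0.0035] shift in final axes (20mm) [15.7908 -0.0333 13.6021] in current [19.4842 -0.0313 -7.3982] open 0.0883 F [ 0.3796 -0.8876  0.4473]
[0.3528 0.1861 0.04  ]
[0.3868 0.142  0.04  ]
[0.3103 0.0905 0.04  ]
[0.2767 0.1375 0.04  ]
```

View pics/g_pads_top.png

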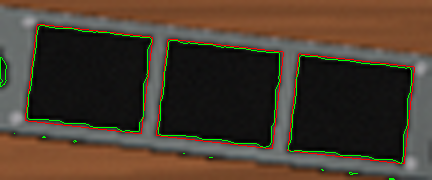

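View pics/g_tray_side.png

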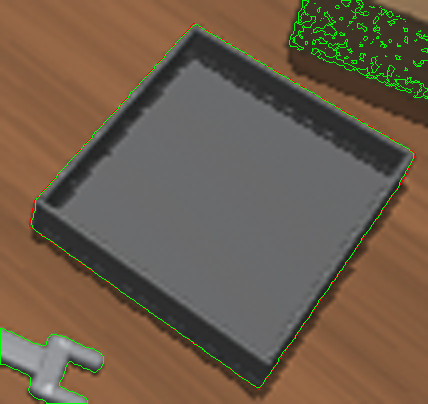

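The pads, rail and tray outlines coincide with their edges. Rail pose is about (0.649, 0.0215, yaw -0.136) and tray about (0.523, -0.388). First the turn, then over to the large plate.

Emit:
carry_out(
  angular=[
    [0,1,0],
    [0,1,0],
    [0,1,0],
    [0,1,0],
    [0,1,0],
    [0,1,0],
    [0,1,0],
    [0,1,0],
    [0,1,0],
    [0,1,0],
    [0,1,0],
    [0,1,0],
    [0,1,0],
    [0,1,0],
    [0,1,0],
    [0,0.38,0],
  ],
  travel=[
    [0,0,0],
    [0,0,0],
    [0,0,0],
    [0,0,0],
    [0,0,0],
    [0,0,0],
    [0,0,0],
    [0,0,0],
    [0,0,0],
    [0,0,0],
    [0,0,0],
    [0,0,0],
    [0,0,0],
    [0,0,0],
    [0,0,0],
    [0,0,0],
  ],
  hand=[-1,-1,-1,-1,-1,-1,-1,-1,-1,-1,-1,-1,-1,-1,-1,-1],
)

```text
clock: 2.15
position: [0.1794, 0.4933, 0.2385]
tool_rot: [[0.147, -0.0, 0.989], [-0.989, -0.0, 0.147], [0.0, -1.0, -0.0]]
wrist_force: [-0.6, 0.2, -0.3]
opening: 0.0879
```

Emit:
carry_out(
  angular=[
    [0,0,0],
    [0,0,0],
    [0,0,0],
    [0,0,0],
    [0,0,0],
    [0,0,0],
    [0,0,0],
    [0,0,0],
    [0,0,0],
    [0,0,0],
    [0,0,0],
    [0,0,0],
    [0,0,0],
    [0,0,0],
    [0,0,0],
    [0,0,0],
    [0,0,0],
  ],
  travel=[
    [1,0,0.85],
    [1,0,0.85],
    [1,0,0.85],
    [1,0,0.85],
    [1,0,0.85],
    [1,0,0.85],
    [1,0,0.85],
    [1,0,0.85],
    [1,0,0.85],
    [1,0.3,0.85],
    [1,0.3,0.85],
    [1,0.3,0.85],
    [1,0.3,0.85],
    [1,0.3,0.85],
    [1,0.3,0.85],
    [0.8,0.3,0.8],
    [0,0,0],
  ],
  hand=[0,0,0,0,0,0,0,0,0,0,0,0,0,0,0,0,0],
)

```text
clock: 4.28
position: [0.4947, 0.2201, 0.196]
tool_rot: [[0.146, -0.001, 0.989], [-0.989, -0.0, 0.146], [0.0, -1.0, -0.001]]
wrist_force: [0.1, 0.3, -0.7]
opening: 0.044
```

```bash
python3 - <<'E'
from plant import arm
from h import *
s=arm.get_state();print(s['position'],s['tool_rot']);plan(s,[.4977,.2203,.031],.148)
c=arm.get_calibration('wrist');im=arm.capture('wrist')
cv2.imwrite('pics/w1.png',im[:,:,::-1])
E
```

```text
[0.4947 0.2201 0.196 ] [[ 0.1464 -0.0011  0.9892]
 [-0.9892 -0.0003  0.1464]
 [ 0.0001 -1.     -0.0011]]
clock 4.28 turn(units 4deg) [ 0.0157 -0.0155  0.0013] shift in final axes (20mm) [0.0142 8.2523 0.1474] in current [0.0133 8.2521 0.1564] open 0.044 F [ 0.1045  0.3181 -0.6659]
```

View pics/w1.png

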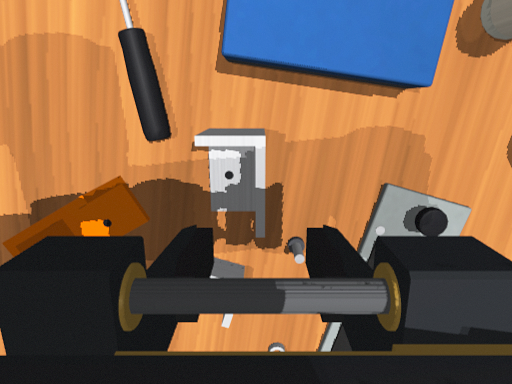

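The wrist view shows the large plate's back wall at column ~262, midway between the fingers (213 to 306). Descending.

Emit:
carry_out(
  angular=[
    [0,0,0],
    [0,0,0],
    [0,0,0],
    [0,0,0],
    [0,0,0],
    [0,0,0],
    [0,0,0],
    [0,0,0],
    [0,0,0],
    [0,0,0],
    [0,0,0],
    [0,0,0],
    [0,0,0],
    [0,0,0],
    [0,0,0],
    [0,0,0],
  ],
  travel=[
    [0,1,0.15],
    [0,1,0],
    [0,1,0],
    [0,1,0],
    [0,1,0],
    [0,1,0],
    [0,1,0],
    [0,0.8,0],
    [0,0.45,0],
    [0,0,0],
    [0,0,0],
    [0,0,0],
    [0,0,0],
    [0,0,0],
    [0,0,0],
    [0,0,0],
  ],
  hand=[0,0,0,0,0,0,0,0,0,0,1,1,1,1,1,1],
)

```text
clock: 6.32
position: [0.497, 0.2213, 0.0318]
tool_rot: [[0.148, -0.0, 0.989], [-0.989, -0.0, 0.148], [0.0, -1.0, -0.0]]
wrist_force: [-1.7, -1.0, 4.5]
opening: 0.0076
```

Emit:
carry_out(
  angular=[
    [0,0,0],
    [0,0,0],
    [0,0,0],
    [0,0,0],
    [0,0,0],
    [0,0,0],
    [0,0,0],
  ],
  travel=[
    [0,-0.3,0],
    [0,-0.7,0],
    [0,-1,0],
    [0,-1,0],
    [0,-1,0],
    [0,-1,0],
    [0,0,0],
  ],
  hand=[1,1,1,1,1,1,1],
)

```text
clock: 7.2
position: [0.4978, 0.2215, 0.1335]
tool_rot: [[0.148, 0.003, 0.989], [-0.989, 0.001, 0.148], [-0.0, -1.0, 0.004]]
wrist_force: [-0.2, 0.1, -3.8]
opening: 0.0078
```

```bash
python3 - <<'E'
from plant import arm
from h import *
s=arm.get_state();print(s['position'],s['opening'])
p,y=tcp_for('large',(.6358,-.0779,-.136),.013,.031,0);print(p);p[2]=.131;plan(s,p,y)
cv2.imwrite('pics/w2.png',arm.capture('wrist')[:,:,::-1])
cv2.imwrite('pics/s2.png',arm.capture('side')[:,:,::-1])
E
```

```text
[0.4978 0.2215 0.1335] 0.00776107791100115
[ 0.6596 -0.0812  0.044 ]
clock 7.20 turn(units 4deg) [-0.0496  4.0726 -0.01  ] shift in final axes (20mm) [13.8965  0.1232 10.0639] in current [16.1616  0.1403  5.7614] open 0.0078 F [-0.1541  0.1019 -3.7502]
```

View pics/w2.png

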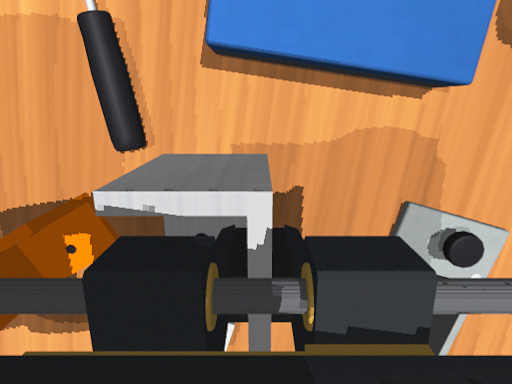

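View pics/s2.png

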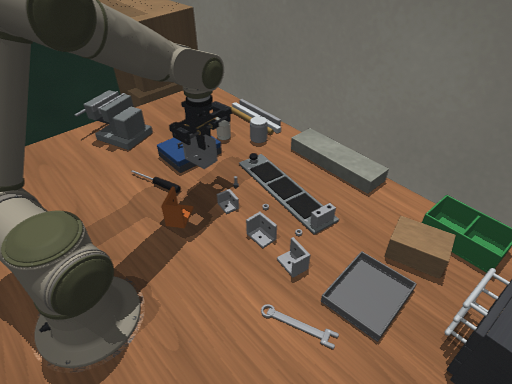

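The large plate is held upright (side view (200,148), wall at column ~260 in the wrist view). Moving it over the pad by the stop.

Emit:
carry_out(
  angular=[
    [0,1,0],
    [0,1,0],
    [0,1,0],
    [0,1,0],
    [0,0.07,0],
    [0,0,0],
    [0,0,0],
    [0,0,0],
    [0,0,0],
    [0,0,0],
    [0,0,0],
    [0,0,0],
    [0,0,0],
    [0,0,0],
    [0,0,0],
    [0,0,0],
    [0,0,0],
    [0,0,0],
    [0,0,0],
    [0,0,0],
  ],
  travel=[
    [0,0,0],
    [0,0,0],
    [0,0,0],
    [0,0,0],
    [0.8,0,0.7],
    [0.95,0,0.7],
    [1,0,0.7],
    [1,0,0.7],
    [1,0,0.7],
    [1,0,0.7],
    [1,0,0.7],
    [1,0,0.7],
    [1,0,0.7],
    [1,0,0.7],
    [1,0,0.7],
    [1,0,0.7],
    [1,0,0.7],
    [0.7,0,0.7],
    [0.4,0,0.25],
    [0,0,0],
  ],
  hand=[1,1,1,1,1,1,1,1,1,1,1,1,1,1,1,1,1,1,1,1],
)

```text
clock: 9.8
position: [0.6588, -0.0808, 0.1314]
tool_rot: [[-0.136, -0.0, 0.991], [-0.991, 0.0, -0.136], [-0.0, -1.0, -0.0]]
wrist_force: [0.1, 0.1, -2.3]
opening: 0.0082
```

```bash
python3 - <<'E'
from plant import arm
from h import *
s=arm.get_state();print(s['position'],s['opening'])
p,y=tcp_for('large',(.6358,-.0779,-.136),.013,.0325,.001);print(p);plan(s,p,y)
cv2.imwrite('pics/w3.png',arm.capture('wrist')[:,:,::-1])
E
```

```text
[ 0.6588 -0.0808  0.1314] 0.008154743539334751
[ 0.6597 -0.0802  0.0455]
clock 9.80 turn(units 4deg) [ 0.0059 -0.0053 -0.002 ] shift in final axes (20mm) [-0.0382  4.2965  0.0408] in current [-0.0377  4.2964  0.0426] open 0.0082 F [ 0.0938  0.0742 -2.3259]
```

View pics/w3.png

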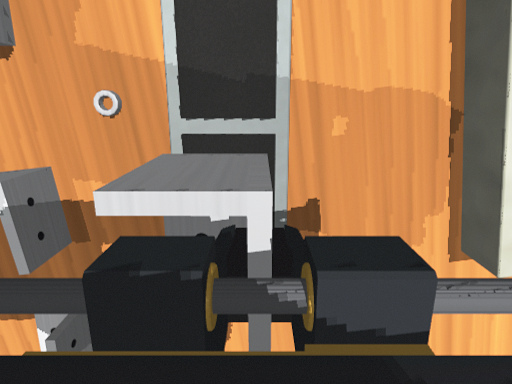

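Emit:
carry_out(
  angular=[
    [0,0,0],
    [0,0,0],
    [0,0,0],
    [0,0,0],
    [0,0,0],
    [0,0,0],
    [0,0,0],
    [0,0,0],
    [0,0,0],
  ],
  travel=[
    [-0.04,1,0.04],
    [0,1,0],
    [0,1,0],
    [0,0.6,0],
    [0,0.3,0],
    [0,0.2,0],
    [0,0.15,0],
    [0,0.05,0],
    [0,0,0],
  ],
  hand=[1,1,1,1,1,1,1,1,1],
)

```text
clock: 10.98
position: [0.6598, -0.0796, 0.0459]
tool_rot: [[-0.135, 0.0, 0.991], [-0.991, -0.0, -0.135], [0.0, -1.0, 0.0]]
wrist_force: [-0.2, 0.0, -3.0]
opening: 0.0078
```

Emit:
carry_out(
  angular=[
    [0,0,0],
    [0,0,0],
    [0,0,0],
    [0,0,0],
    [0,0,0],
    [0,0,0],
    [0,0,0],
    [0,0,0],
  ],
  travel=[
    [0,0.03,0],
    [0,0.02,0],
    [0,0,0],
    [0,0,0],
    [0,0,0],
    [0,0,0],
    [0,0,0],
    [0,0,0],
  ],
  hand=[1,1,1,0.5,0.2,0.2,0.2,0.2],
)

```text
clock: 11.98
position: [0.6597, -0.0796, 0.0447]
tool_rot: [[-0.135, 0.0, 0.991], [-0.991, -0.0, -0.135], [0.0, -1.0, 0.0]]
wrist_force: [-0.3, -0.2, 0.4]
opening: 0.0351
```

Emit:
carry_out(
  angular=[
    [0,0,0],
    [0,0,0],
    [0,0,0],
    [0,0,0],
    [0,0,0],
    [0,0,0],
    [0,0,0],
    [0,0,0],
  ],
  travel=[
    [0,-0.4,0],
    [0,-1,0],
    [0,-1,0],
    [0,-1,0],
    [0,-1,0],
    [0,-1,0],
    [0,-0.6,0],
    [0,0,0],
  ],
  hand=[0.2,0.2,0.2,0.2,0.2,0.2,0,0],
)

```text
clock: 12.98
position: [0.6601, -0.0797, 0.1661]
tool_rot: [[-0.135, 0.002, 0.991], [-0.991, -0.001, -0.135], [0.0, -1.0, 0.002]]
wrist_force: [-0.0, -0.2, 0.2]
opening: 0.0437
```

```bash
python3 - <<'E'
from plant import arm
from h import *
s=arm.get_state();print(s['position'],s['opening'])
p,y=tcp_for('medL',(.4612,-.0763,-.023),0,.02,0);print(p);p[2]=.13;plan(s,p,y)
im=arm.capture('side');cv2.imwrite('pics/s3.png',im[:,:,::-1])
c=arm.get_calibration('side');p0=np.array([.6358,-.0779,-.136])
r=roi_for(c,boxes('large'),p0,.013,4)
u=cv2.resize(im[r[1]-20:r[3]+20,r[0]-30:r[2]+30],None,fx=5,fy=5,interpolation=cv2.INTER_CUBIC);cv2.imwrite('pics/s3c.png',u[:,:,::-1])
E
```

```text
[ 0.6601 -0.0797  0.1661] 0.04366108933313578
[ 0.4822 -0.0768  0.02  ]
clock 12.97 turn(units 4deg) [-0.0303 -1.6155  0.007 ] shift in final axes (20mm) [ 0.0609  1.8045 -8.8948] in current [ 1.0608  1.786  -8.8353] open 0.0437 F [-0.0226 -0.1832  0.174 ]
```

View pics/s3c.png

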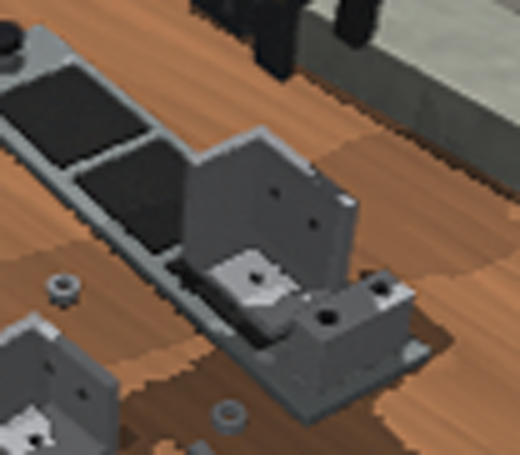

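The large plate stands on the pad beside the stop. Now the medium left-hand plate.

Emit:
carry_out(
  angular=[
    [0,-0.8,0],
    [0,-0.82,0],
    [0,0,0],
    [0,0,0],
    [0,0,0],
    [0,0,0],
    [0,0,0],
    [0,0,0],
    [0,0,0],
    [0,0,0],
    [0,0,0],
    [0,0,0],
    [0,0,0],
  ],
  travel=[
    [0,0,0],
    [0,0,0],
    [0,0,-1],
    [0,0,-1],
    [0,0,-1],
    [0.06,0,-1],
    [0,0,-1],
    [0,0.3,-1],
    [0,0.3,-1],
    [0,0.3,-1],
    [0,0.3,-0.7],
    [0,0.3,-0.19],
    [0,0,0],
  ],
  hand=[0,0,0,0,0,0,0,0,0,0,0,0,0],
)

```text
clock: 14.65
position: [0.4819, -0.0767, 0.1342]
tool_rot: [[-0.023, -0.001, 1.0], [-1.0, 0.0, -0.023], [-0.0, -1.0, -0.001]]
wrist_force: [-0.4, -0.8, -0.2]
opening: 0.044
```

```bash
python3 - <<'E'
from plant import arm
from h import *
s=arm.get_state();print(s['position'],s['opening'])
p,y=tcp_for('medL',(.4612,-.0763,-.023),0,.02,0);print(p);plan(s,p,y)
cv2.imwrite('pics/w4.png',arm.capture('wrist')[:,:,::-1])
# check large with side view + top
v=[];p0=np.array([.6358,-.0779,-.136])
c=arm.get_calibration('top');im=arm.capture('top');cv2.imwrite('pics/t4.png',im[:,:,::-1])
E
```

```text
[ 0.4819 -0.0767  0.1342] 0.04400727678315791
[ 0.4822 -0.0768  0.02  ]
clock 14.65 turn(units 4deg) [ 0.0141  0.0012 -0.006 ] shift in final axes (20mm) [0.004  5.7089 0.0158] in current [0.0064 5.7089 0.0215] open 0.044 F [-0.3873 -0.8195 -0.1911]
```

View pics/w4.png

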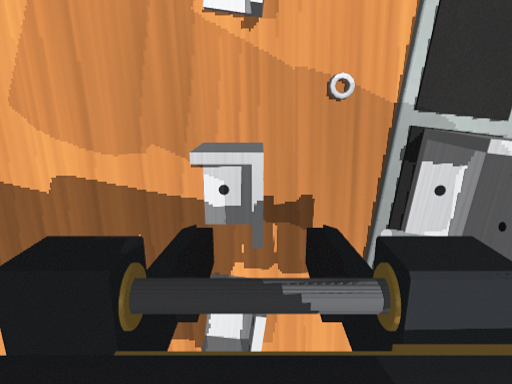

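View pics/t4.png

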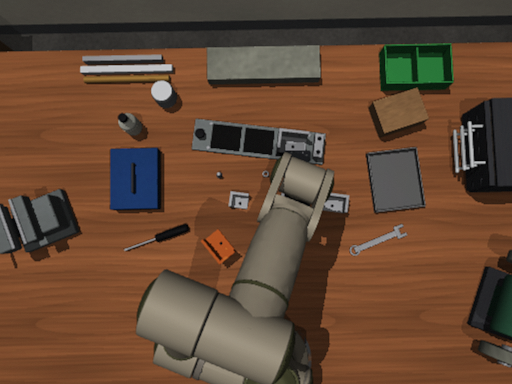

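The wrist view shows the medium plate's wall at column ~257, between the fingers at 213 and 306. In the top view the large plate stands beside the stop at (297,145). Grasping.

Emit:
carry_out(
  angular=[
    [0,0,0],
    [0,0,0],
    [0,0,0],
    [0,0,0],
    [0,0,0],
    [0,0,0],
    [0,0,0],
    [0,0,0],
    [0,0,0],
    [0,0,0],
    [0,0,0],
    [0,0,0],
    [0,0,0],
    [0,0,0],
  ],
  travel=[
    [0,1,0.02],
    [0,1,0],
    [0,1,0],
    [0,1,0],
    [0,0.8,0],
    [0,0.6,0],
    [0,0.31,0],
    [0,0,0],
    [0,0,0],
    [0,0,0],
    [0,0,0],
    [0,0,0],
    [0,0,0],
    [0,0,0],
  ],
  hand=[0,0,0,0,0,0,0,0,1,1,1,1,1,1],
)

```text
clock: 16.5
position: [0.4822, -0.0767, 0.0206]
tool_rot: [[-0.023, -0.0, 1.0], [-1.0, 0.0, -0.023], [-0.0, -1.0, -0.0]]
wrist_force: [-2.6, -0.1, 3.2]
opening: 0.0078
```

Emit:
carry_out(
  angular=[
    [0,0,0],
    [0,0,0],
    [0,0,0],
    [0,0,0],
    [0,0,0],
    [0,0,0],
    [0,0,0],
  ],
  travel=[
    [0,-0.3,0],
    [0,-0.7,0],
    [0,-1,0],
    [0,-1,0],
    [0,-1,0],
    [0,-1,0],
    [0,0,0],
  ],
  hand=[1,1,1,1,1,1,1],
)

```text
clock: 17.38
position: [0.4831, -0.077, 0.1222]
tool_rot: [[-0.023, 0.003, 1.0], [-1.0, -0.001, -0.023], [0.001, -1.0, 0.003]]
wrist_force: [0.7, -0.0, -2.1]
opening: 0.0075
```

```bash
python3 - <<'E'
from plant import arm
from h import *
s=arm.get_state();print(s['position'],s['opening'])
p,y=tcp_for('medL',(.6494,.0212,-.136),.013,.02,0);print(p);p[2]=.12;plan(s,p,y)
cv2.imwrite('pics/w5.png',arm.capture('wrist')[:,:,::-1])
E
```

```text
[ 0.4831 -0.077   0.1222] 0.007532928477770107
[0.6702 0.0184 0.033 ]
clock 17.38 turn(units 4deg) [-0.0499  1.6228  0.0162] shift in final axes (20mm) [-5.9927  0.1092  8.6232] in current [-4.9796  0.1342  9.245 ] open 0.0075 F [ 0.6788 -0.0012 -2.0524]
```

View pics/w5.png

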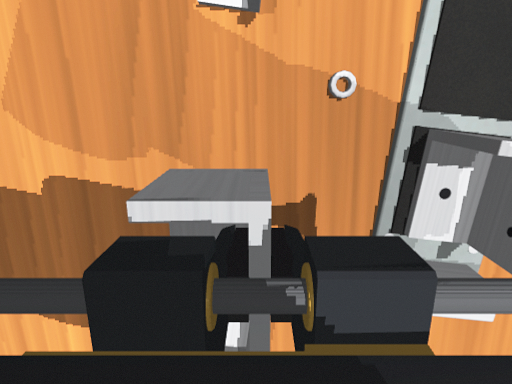

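Medium left is held. Lifting a little more, then moving over the middle pad.

Emit:
carry_out(
  angular=[
    [0,0.8,0],
    [0,0.82,0],
    [0,0,0],
    [0,0,0],
    [0,0,0],
    [0,0,0],
    [0,0,0],
    [0,0,0],
    [0,0,0],
    [0,0,0],
    [0,0,0],
    [0,0,0],
    [0,0,0],
  ],
  travel=[
    [0,-0.5,0],
    [0,-0.5,0],
    [-0.9,0,0.6],
    [-0.9,0,0.9],
    [-0.9,0,1],
    [-0.9,0,1],
    [-0.9,0,1],
    [-0.8,0,1],
    [-0.6,0,1],
    [-0.09,0,1],
    [0,0,0.8],
    [0,0,0.32],
    [0,0,0],
  ],
  hand=[1,1,1,1,1,1,1,1,1,1,1,1,1],
)

```text
clock: 19.05
position: [0.6691, 0.0186, 0.1397]
tool_rot: [[-0.136, -0.001, 0.991], [-0.991, 0.0, -0.136], [-0.0, -1.0, -0.001]]
wrist_force: [-0.0, 0.2, -2.0]
opening: 0.0075
```

```bash
python3 - <<'E'
from plant import arm
from h import *
s=arm.get_state();print(s['position'],s['opening'])
p,y=tcp_for('medL',(.6494,.0212,-.136),.013,.021,0);print(p);plan(s,p,y)
cv2.imwrite('pics/w6.png',arm.capture('wrist')[:,:,::-1])
E
```

```text
[0.6691 0.0186 0.1397] 0.007538543362364157
[0.6702 0.0184 0.034 ]
clock 19.05 turn(units 4deg) [ 0.0188 -0.     -0.0001] shift in final axes (20mm) [0.0023 5.2835 0.0565] in current [0.0023 5.2834 0.0634] open 0.0075 F [-0.0104  0.219  -2.0225]
```

View pics/w6.png

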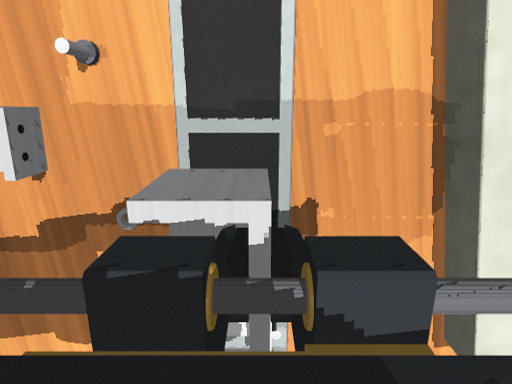

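Emit:
carry_out(
  angular=[
    [0,0,0],
    [0,0,0],
    [0,0,0],
    [0,0,0],
    [0,0,0],
    [0,0,0],
    [0,0,0],
    [0,0,0],
    [0,0,0],
  ],
  travel=[
    [0,1,0.05],
    [0,1,0],
    [0,1,0],
    [0,1,0],
    [0,0.6,0],
    [0,0.4,0],
    [0,0.2,0],
    [0,0.08,0],
    [0,0,0],
  ],
  hand=[1,1,1,1,1,1,1,1,1],
)

```text
clock: 20.23
position: [0.6706, 0.0184, 0.0353]
tool_rot: [[-0.135, 0.001, 0.991], [-0.991, -0.0, -0.135], [0.0, -1.0, 0.001]]
wrist_force: [-0.0, 0.2, -2.3]
opening: 0.0077
```

Emit:
carry_out(
  angular=[
    [0,0,0],
    [0,0,0],
    [0,0,0],
    [0,0,0],
    [0,0,0],
    [0,0,0],
    [0,0,0],
    [0,0,0],
    [0,0,0],
  ],
  travel=[
    [0,0.04,0],
    [0,0.02,0],
    [0,0.01,0],
    [0,0,0],
    [0,0,0],
    [0,0,0],
    [0,0,0],
    [0,0,0],
    [0,0,0],
  ],
  hand=[1,1,1,1,0.5,0.2,0.2,0.2,0.2],
)

```text
clock: 21.35
position: [0.6704, 0.0185, 0.0335]
tool_rot: [[-0.135, -0.0, 0.991], [-0.991, 0.0, -0.135], [-0.0, -1.0, -0.0]]
wrist_force: [-0.6, 0.4, -0.4]
opening: 0.035
```

Emit:
carry_out(
  angular=[
    [0,0,0],
    [0,0,0],
    [0,0,0],
    [0,0,0],
    [0,0,0],
    [0,0,0],
    [0,0,0],
    [0,0,0],
  ],
  travel=[
    [0,-0.4,0],
    [0,-1,0],
    [0,-1,0],
    [0,-1,0],
    [0,-1,0],
    [0,-0.8,0],
    [0,-0.3,0],
    [0,0,0],
  ],
  hand=[0.2,0.2,0.2,0.2,0.2,0.2,0,0],
)

```text
clock: 22.35
position: [0.6704, 0.0185, 0.1437]
tool_rot: [[-0.135, 0.0, 0.991], [-0.991, -0.0, -0.135], [0.0, -1.0, 0.0]]
wrist_force: [0.6, -0.5, -0.6]
opening: 0.044
```

```bash
python3 - <<'E'
from plant import arm
from h import *
s=arm.get_state();print(s['position'],s['opening'])
p,y=tcp_for('small',(.4708,.084,-.155),0,.018,-.004);print(p);p[2]=.11;plan(s,p,y)
cv2.imwrite('pics/w7.png',arm.capture('wrist')[:,:,::-1])
E
```

```text
[0.6704 0.0185 0.1437] 0.044011073715254
[0.488  0.0773 0.018 ]
clock 22.35 turn(units 4deg) [-0.0026  0.2746  0.0005] shift in final axes (20mm) [-1.4975  1.6847 -9.4646] in current [-1.6787  1.6829 -9.4345] open 0.044 F [ 0.6229 -0.4689 -0.5759]
```

View pics/w7.png

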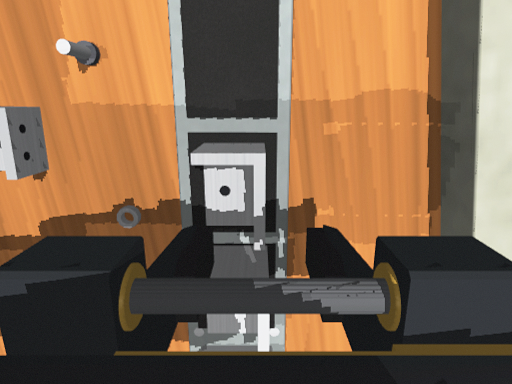

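The medium plate stands on the middle pad. Next is the small plate.

Emit:
carry_out(
  angular=[
    [0,0.27,0],
    [0,0,0],
    [0,0,0],
    [0,0,0],
    [0,0,0],
    [0,0,0],
    [0,0,0],
    [0,0,0],
    [0,0,0],
    [0,0,0],
    [0,0,0],
    [0,0,0],
  ],
  travel=[
    [0,0,0],
    [0,0,-0.8],
    [0,0,-1],
    [0,0,-1],
    [-0.3,0,-1],
    [-0.3,0,-1],
    [-0.3,0.2,-1],
    [-0.3,0.3,-1],
    [-0.3,0.4,-1],
    [0,0.4,-1],
    [0,0.38,-0.66],
    [0,0,0],
  ],
  hand=[0,0,0,0,0,0,0,0,0,0,0,0],
)

```text
clock: 23.9
position: [0.4874, 0.0774, 0.1095]
tool_rot: [[-0.154, -0.002, 0.988], [-0.988, 0.0, -0.154], [0.0, -1.0, -0.002]]
wrist_force: [0.7, 0.6, 0.5]
opening: 0.0438
```

```bash
python3 - <<'E'
from plant import arm
from h import *
s=arm.get_state();print(s['position'],s['opening'])
p,y=tcp_for('small',(.4708,.084,-.155),0,.018,-.004);plan(s,p,y)
cv2.imwrite('pics/w8.png',arm.capture('wrist')[:,:,::-1])
E
```

```text
[0.4874 0.0774 0.1095] 0.04380150309068404
clock 23.90 turn(units 4deg) [ 0.0221 -0.0002  0.0017] shift in final axes (20mm) [0.001 4.574 0.031] in current [0.0005 4.574  0.0381] open 0.0438 F [0.7296 0.5841 0.4792]
```

View pics/w8.png

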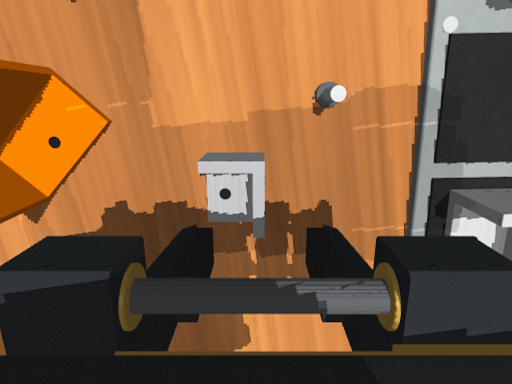

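The small plate's wall is at column ~258, centred between the fingers, and the orange part is well clear at (50,140). Grasping.

Emit:
carry_out(
  angular=[
    [0,0,0],
    [0,0,0],
    [0,0,0],
    [0,0,0],
    [0,0,0],
    [0,0,0],
    [0,0,0],
    [0,0,0],
    [0,0,0],
    [0,0,0],
    [0,0,0],
    [0,0,0],
    [0,0,0],
    [0,0,0],
  ],
  travel=[
    [0,1,0.03],
    [0,1,0],
    [0,1,0],
    [0,0.8,0],
    [0,0.4,0],
    [0,0.25,0],
    [0,0.1,0],
    [0,0,0],
    [0,0,0],
    [0,0,0],
    [0,0,0],
    [0,0,0],
    [0,0,0],
    [0,0,0],
  ],
  hand=[0,0,0,0,0,0,0,0,1,1,1,1,1,1],
)

```text
clock: 25.7
position: [0.4886, 0.0772, 0.0188]
tool_rot: [[-0.154, -0.0, 0.988], [-0.988, 0.0, -0.154], [0.0, -1.0, -0.0]]
wrist_force: [0.5, 0.5, -1.0]
opening: 0.0076
```

Emit:
carry_out(
  angular=[
    [0,0,0],
    [0,0,0],
    [0,0,0],
    [0,0,0],
    [0,0,0],
    [0,0,0],
    [0,0,0],
  ],
  travel=[
    [0,-0.3,0],
    [0,-0.7,0],
    [0,-1,0],
    [0,-1,0],
    [0,-1,0],
    [0,-1,0],
    [0,0,0],
  ],
  hand=[1,1,1,1,1,1,1],
)

```text
clock: 26.58
position: [0.4894, 0.0771, 0.1207]
tool_rot: [[-0.154, 0.004, 0.988], [-0.988, -0.0, -0.154], [-0.0, -1.0, 0.004]]
wrist_force: [-0.7, -1.0, -2.4]
opening: 0.0074
```

```bash
python3 - <<'E'
from plant import arm
from h import *
s=arm.get_state();print(s['position'],s['opening'])
p,y=tcp_for('small',(.6630,.1203,-.136),.013,.018,-.004);p[2]=.12;print(p);plan(s,p,y)
cv2.imwrite('pics/w9.png',arm.capture('wrist')[:,:,::-1])
E
```

```text
[0.4894 0.0771 0.1207] 0.007386434027791227
[0.6803 0.1139 0.12  ]
clock 26.57 turn(units 4deg) [-0.0525 -0.2667 -0.0029] shift in final axes (20mm) [-3.1158  0.0351  9.2063] in current [-3.2867  0.0694  9.1465] open 0.0074 F [-0.7022 -1.0375 -2.3598]
```

View pics/w9.png

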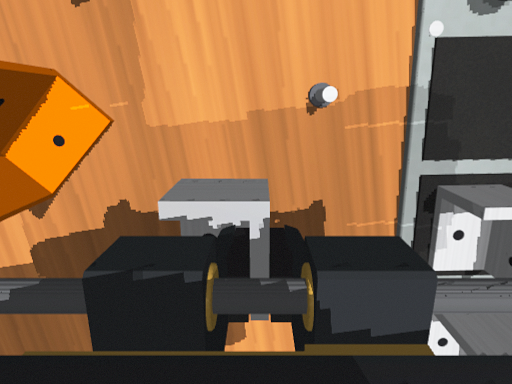

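Emit:
carry_out(
  angular=[
    [0,-0.27,0],
    [0,0,0],
    [0,0,0],
    [0,0,0],
    [0,0,0],
    [0,0,0],
    [0,0,0],
    [0,0,0],
    [0,0,0],
    [0,0,0],
    [0,0,0],
    [0,0,0],
  ],
  travel=[
    [0,0,0],
    [-0.5,0,0.7],
    [-0.6,0,1],
    [-0.6,0,1],
    [-0.6,0,1],
    [-0.6,0,1],
    [-0.22,0,1],
    [0,0,1],
    [0,0,1],
    [0,0,1],
    [0,0,0.5],
    [0,0,0],
  ],
  hand=[1,1,1,1,1,1,1,1,1,1,1,1],
)

```text
clock: 28.12
position: [0.6793, 0.1139, 0.1175]
tool_rot: [[-0.135, -0.002, 0.991], [-0.991, -0.0, -0.135], [0.0, -1.0, -0.002]]
wrist_force: [-0.6, -0.8, -1.6]
opening: 0.0079
```

```bash
python3 - <<'E'
from plant import arm
from h import *
s=arm.get_state();print(s['position'],s['opening'])
p,y=tcp_for('small',(.6630,.1203,-.136),.013,.019,-.004);plan(s,p,y)
cv2.imwrite('pics/w10.png',arm.capture('wrist')[:,:,::-1])
E
```

```text
[0.6793 0.1139 0.1175] 0.007927051600402513
clock 28.12 turn(units 4deg) [0.0264 0.0056 0.0039] shift in final axes (20mm) [-0.0077  4.2743  0.0497] in current [-0.0089  4.2742  0.0576] open 0.0079 F [-0.5892 -0.8054 -1.5938]
```

View pics/w10.png

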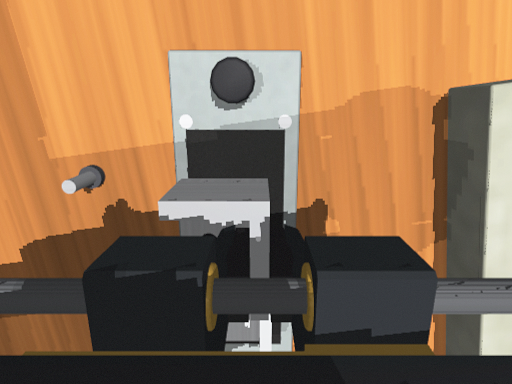

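Emit:
carry_out(
  angular=[
    [0,0,0],
    [0,0,0],
    [0,0,0],
    [0,0,0],
    [0,0,0],
    [0,0,0],
    [0,0,0],
    [0,0,0],
    [0,0,0],
  ],
  travel=[
    [0,1,0.05],
    [0,1,0],
    [0,1,0],
    [0,0.7,0],
    [0,0.3,0],
    [0,0.2,0],
    [0,0.07,0],
    [0,0.03,0],
    [0,0,0],
  ],
  hand=[1,1,1,1,1,1,1,1,1],
)

```text
clock: 29.3
position: [0.6805, 0.1139, 0.0332]
tool_rot: [[-0.135, 0.001, 0.991], [-0.991, -0.0, -0.135], [-0.0, -1.0, 0.001]]
wrist_force: [-0.2, 0.5, -0.8]
opening: 0.0077
```

Emit:
carry_out(
  angular=[
    [0,0,0],
    [0,0,0],
    [0,0,0],
    [0,0,0],
    [0,0,0],
    [0,0,0],
    [0,0,0],
    [0,0,0],
    [0,0,0],
  ],
  travel=[
    [0,0.03,0],
    [0,0.02,0],
    [0,0.01,0],
    [0,0,0],
    [0,0,0],
    [0,0,0],
    [0,0,0],
    [0,0,0],
    [0,0,0],
  ],
  hand=[1,1,1,1,0.5,0.2,0.2,0.2,0.2],
)

```text
clock: 30.42
position: [0.6804, 0.1139, 0.0317]
tool_rot: [[-0.135, 0.0, 0.991], [-0.991, -0.0, -0.135], [0.0, -1.0, 0.0]]
wrist_force: [-0.3, 0.3, 0.2]
opening: 0.0353
```

Emit:
carry_out(
  angular=[
    [0,0,0],
    [0,0,0],
    [0,0,0],
    [0,0,0],
    [0,0,0],
    [0,0,0],
    [0,0,0],
    [0,0,0],
  ],
  travel=[
    [0,-0.4,0],
    [0,-1,0],
    [0,-1,0],
    [0,-1,0],
    [0,-1,0],
    [0,-0.8,0],
    [0,-0.5,0],
    [0,0,0],
  ],
  hand=[0.2,0.2,0.2,0.2,0.2,0.2,0,0],
)

```text
clock: 31.42
position: [0.6806, 0.1139, 0.1464]
tool_rot: [[-0.135, 0.001, 0.991], [-0.991, -0.0, -0.135], [-0.0, -1.0, 0.001]]
wrist_force: [0.3, -0.5, -0.1]
opening: 0.0441
```

```bash
python3 - <<'E'
from plant import arm
from h import *
s=arm.get_state();print(s['position'],s['opening'])
p,y=tcp_for('medR',(.456,-.201,-.158),0,.018,0);print(p);p[2]=.14;plan(s,p,y)
cv2.imwrite('pics/w11.png',arm.capture('wrist')[:,:,::-1])
E
```

```text
[0.6806 0.1139 0.1464] 0.0440912152881219
[ 0.4767 -0.2043  0.018 ]
clock 31.43 turn(units 4deg) [-0.0137  0.3169 -0.0017] shift in final axes (20mm) [17.3167  0.3187 -7.5617] in current [17.1452  0.3092 -7.9433] open 0.0441 F [ 0.2687 -0.5206 -0.1474]
```

View pics/w11.png

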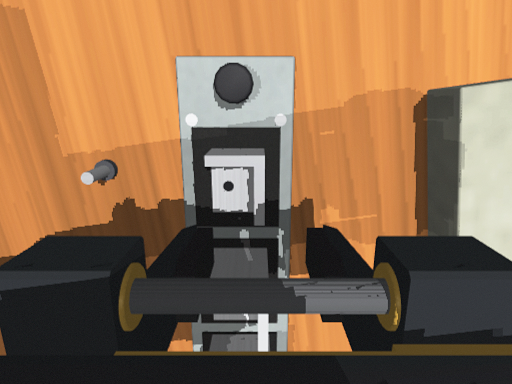

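The small plate stands on the left pad. Now the right-hand plate.

Emit:
carry_out(
  angular=[
    [0,0.32,0],
    [0,0,0],
    [0,0,0],
    [0,0,0],
    [0,0,0],
    [0,0,0],
    [0,0,0],
    [0,0,0],
    [0,0,0],
    [0,0,0],
    [0,0,0],
    [0,0,0],
    [0,0,0],
    [0,0,0],
    [0,0,0],
    [0,0,0],
    [0,0,0],
    [0,0,0],
    [0,0,0],
    [0,0,0],
  ],
  travel=[
    [0,0,0],
    [0.6,0,-0.8],
    [0.9,0,-1],
    [1,0,-1],
    [1,0,-1],
    [1,0,-1],
    [1,0,-1],
    [1,0,-1],
    [1,0,-0.76],
    [1,0,0],
    [1,0,0],
    [1,0,0],
    [1,0,0],
    [1,0,0],
    [1,0,0],
    [1,0,0],
    [1,0.1,0],
    [1,0.1,0],
    [0.82,0.1,0],
    [0,0,0],
  ],
  hand=[0,0,0,0,0,0,0,0,0,0,0,0,0,0,0,0,0,0,0,0],
)

```text
clock: 33.98
position: [0.4763, -0.2052, 0.1394]
tool_rot: [[-0.159, -0.0, 0.987], [-0.987, 0.0, -0.159], [-0.0, -1.0, -0.0]]
wrist_force: [0.5, 0.1, -0.3]
opening: 0.0441
```

```bash
python3 - <<'E'
from plant import arm
from h import *
s=arm.get_state();print(s['position'],s['opening'])
p,y=tcp_for('medR',(.456,-.201,-.158),0,.02,0);plan(s,p,y)
cv2.imwrite('pics/w12.png',arm.capture('wrist')[:,:,::-1])
E
```

```text
[ 0.4763 -0.2052  0.1394] 0.04405117987166956
clock 33.98 turn(units 4deg) [ 0.0054 -0.0255 -0.003 ] shift in final axes (20mm) [-0.0496  5.9707  0.0162] in current [-0.0484  5.9707  0.0184] open 0.0441 F [ 0.5163  0.0659 -0.3492]
```

View pics/w12.png

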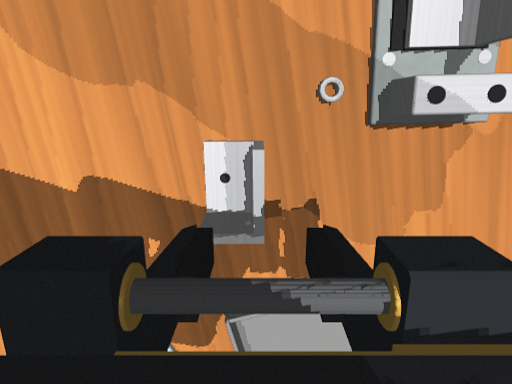

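The right-hand plate's wall is at column ~258, centred between the fingers, with its cheek toward the tray. Grasping.

Emit:
carry_out(
  angular=[
    [0,0,0],
    [0,0,0],
    [0,0,0],
    [0,0,0],
    [0,0,0],
    [0,0,0],
    [0,0,0],
    [0,0,0],
    [0,0,0],
    [0,0,0],
    [0,0,0],
    [0,0,0],
    [0,0,0],
    [0,0,0],
  ],
  travel=[
    [-0.05,1,0.02],
    [0,1,0],
    [0,1,0],
    [0,1,0],
    [0,1,0],
    [0,0.6,0],
    [0,0.35,0],
    [0,0,0],
    [0,0,0],
    [0,0,0],
    [0,0,0],
    [0,0,0],
    [0,0,0],
    [0,0,0],
  ],
  hand=[0,0,0,0,0,0,0,0,1,1,1,1,1,1],
)

```text
clock: 35.78
position: [0.477, -0.2034, 0.0208]
tool_rot: [[-0.158, -0.0, 0.988], [-0.988, 0.0, -0.158], [0.0, -1.0, -0.0]]
wrist_force: [-1.9, 0.0, 2.6]
opening: 0.0079
```

Emit:
carry_out(
  angular=[
    [0,0,0],
    [0,0,0],
    [0,0,0],
    [0,0,0],
    [0,0,0],
    [0,0,0],
    [0,0,0],
  ],
  travel=[
    [0,-0.3,0],
    [0,-0.7,0],
    [0,-1,0],
    [0,-1,0],
    [0,-1,0],
    [0,-1,0],
    [0,0,0],
  ],
  hand=[1,1,1,1,1,1,1],
)

```text
clock: 36.65
position: [0.4777, -0.2038, 0.1225]
tool_rot: [[-0.157, 0.003, 0.988], [-0.988, -0.002, -0.157], [0.002, -1.0, 0.003]]
wrist_force: [0.3, 0.2, -2.3]
opening: 0.008
```

```bash
python3 - <<'E'
from plant import arm
from h import *
s=arm.get_state();print(s['position'],s['opening'])
p,y=tcp_for('medR',(.5227,-.388,.102),.004,.02,0);p[2]=.12;print(p);plan(s,p,y)
cv2.imwrite('pics/w13.png',arm.capture('wrist')[:,:,::-1])
E
```

```text
[ 0.4777 -0.2038  0.1225] 0.00795060671104244
[ 0.5436 -0.3859  0.12  ]
clock 36.65 turn(units 4deg) [-0.0432 -3.7264  0.0288] shift in final axes (20mm) [9.3904 0.1226 2.3494] in current [8.4698 0.1513 4.6854] open 0.008 F [ 0.3361  0.1806 -2.2615]
```

View pics/w13.png

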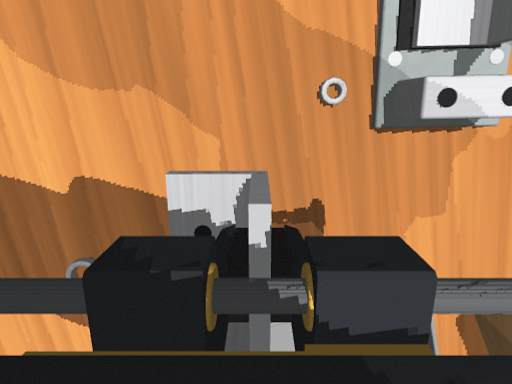

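```bash
python3 - <<'E'
from h import *
from plant import arm
C={n:arm.get_calibration(n) for n in("top","side")}
for z in(0,.03,.05,.07):
  print(z,[unproj(C['top'],u,z)[:2] for u in((379,138),(427,121))])
im=cv2.imread('pics/side0.png');cv2.imwrite('pics/box.png',cv2.resize(im[200:300,370:480],None,fx=5,fy=5))
im=cv2.imread('pics/top0.png');cv2.imwrite('pics/boxt.png',cv2.resize(im[80:150,360:440],None,fx=6,fy=6))
E
```

```text
0 [array([ 0.652 , -0.3469]), array([ 0.7019, -0.4964])]
0.03 [array([ 0.646 , -0.3395]), array([ 0.6948, -0.4859])]
0.05 [array([ 0.642 , -0.3346]), array([ 0.6902, -0.479 ])]
0.07 [array([ 0.638 , -0.3296]), array([ 0.6855, -0.472 ])]
```

View pics/box.png

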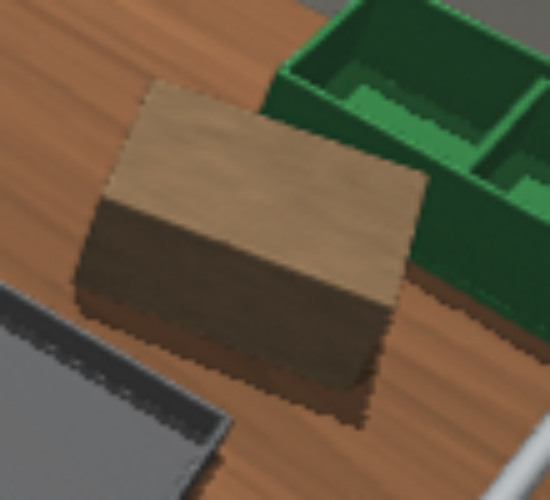

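View pics/boxt.png

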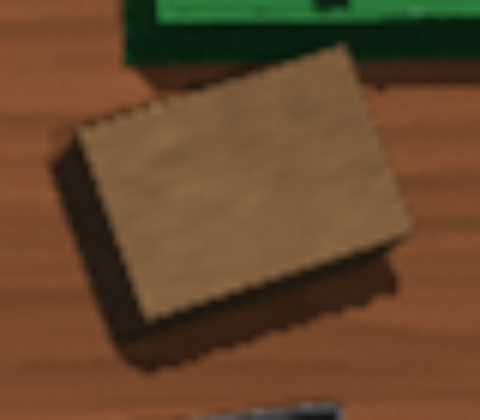

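The box's near edge (x ≈ 0.66) is about 20 mm beyond the gripper body's reach (x ≈ 0.64). Carrying the plate over the tray.

Emit:
carry_out(
  angular=[
    [0,-1,0],
    [0,-1,0],
    [0,-1,0],
    [0,-0.73,0],
    [0,0,0],
    [0,0,0],
    [0,0,0],
    [0,0,0],
    [0,0,0],
    [0,0,0],
    [0,0,0],
    [0,0,0],
    [0,0,0],
    [0,0,0],
    [0,0,0],
  ],
  travel=[
    [0,0,0],
    [0,0,0],
    [0,0,0],
    [0,0,0],
    [0.7,0,0.25],
    [1,0,0.25],
    [1,0,0.25],
    [1,0,0.25],
    [1,0,0.25],
    [1,0,0.25],
    [1,0,0.25],
    [1,0,0.25],
    [1,0,0.25],
    [0.65,0,0.1],
    [0,0,0],
  ],
  hand=[1,1,1,1,1,1,1,1,1,1,1,1,1,1,1],
)

```text
clock: 38.58
position: [0.5426, -0.3858, 0.1196]
tool_rot: [[0.1, -0.001, 0.995], [-0.995, 0.001, 0.1], [-0.001, -1.0, -0.001]]
wrist_force: [0.1, -0.0, -1.9]
opening: 0.0076
```

```bash
python3 - <<'E'
from plant import arm
from h import *
s=arm.get_state();print(s['position'],s['opening'])
p,y=tcp_for('medR',(.5227,-.388,.102),.004,.022,0);plan(s,p,y)
cv2.imwrite('pics/w14.png',arm.capture('wrist')[:,:,::-1])
E
```

```text
[ 0.5426 -0.3858  0.1196] 0.007618713111324804
clock 38.58 turn(units 4deg) [ 0.0084 -0.0262 -0.0086] shift in final axes (20mm) [0.01   4.682  0.0465] in current [0.0127 4.682  0.0492] open 0.0076 F [ 0.0703 -0.036  -1.8992]
```

View pics/w14.png

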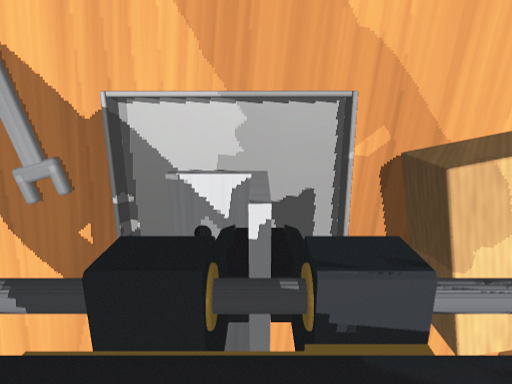

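Emit:
carry_out(
  angular=[
    [0,0,0],
    [0,0,0],
    [0,0,0],
    [0,0,0],
    [0,0,0],
    [0,0,0],
    [0,0,0],
    [0,0,0],
    [0,0,0],
  ],
  travel=[
    [0,1,0.03],
    [0,1,0],
    [0,1,0],
    [0,0.9,0],
    [0,0.4,0],
    [0,0.25,0],
    [0,0.1,0],
    [0,0.05,0],
    [0,0,0],
  ],
  hand=[1,1,1,1,1,1,1,1,1],
)

```text
clock: 39.75
position: [0.5436, -0.3847, 0.027]
tool_rot: [[0.102, 0.0, 0.995], [-0.995, -0.0, 0.102], [0.0, -1.0, 0.0]]
wrist_force: [-1.0, 0.1, -2.3]
opening: 0.0076
```

Emit:
carry_out(
  angular=[
    [0,0,0],
    [0,0,0],
    [0,0,0],
    [0,0,0],
    [0,0,0],
    [0,0,0],
    [0,0,0],
    [0,0,0],
    [0,0,0],
  ],
  travel=[
    [0,0.06,0],
    [0,0.03,0],
    [0,0.02,0],
    [0,0,0],
    [0,0,0],
    [0,0,0],
    [0,0,0],
    [0,0,0],
    [0,0,0],
  ],
  hand=[1,1,1,1,0.5,0.2,0.2,0.2,0.2],
)

```text
clock: 40.88
position: [0.5435, -0.3846, 0.0245]
tool_rot: [[0.102, 0.0, 0.995], [-0.995, -0.0, 0.102], [0.0, -1.0, 0.0]]
wrist_force: [0.6, 0.7, -0.4]
opening: 0.0352
```

Emit:
carry_out(
  angular=[
    [0,0,0],
    [0,0,0],
    [0,0,0],
    [0,0,0],
    [0,0,0],
    [0,0,0],
    [0,0,0],
    [0,0,0],
    [0,0,0],
    [0,0,0],
    [0,0,0],
    [0,0,0],
    [0,0,0],
    [0,0,0],
    [0,0,0],
    [0,0,0],
    [0,0,0],
    [0,0,0],
  ],
  travel=[
    [0,-0.4,0],
    [0,-1,0],
    [0,-1,0],
    [0,-1,0],
    [0,-1,0],
    [0,-1,0],
    [0,-1,0],
    [0,-0.5,0],
    [0,0,-0.5],
    [0,0,-1],
    [0,0,-1],
    [0,0,-1],
    [0,0,-1],
    [0,0,-1],
    [0,0,-1],
    [0,0,-1],
    [0,0,-0.5],
    [0,0,0],
  ],
  hand=[0.2,0.2,0.2,0.2,0.2,0.2,0,0,0,0,0,0,0,0,0,0,0,0],
)

```text
clock: 43.12
position: [0.3838, -0.4009, 0.1624]
tool_rot: [[0.101, -0.0, 0.995], [-0.995, 0.0, 0.101], [-0.0, -1.0, -0.0]]
wrist_force: [0.4, 0.2, -1.0]
opening: 0.0441
```

```bash
python3 - <<'E'
from plant import arm
from h import *
s=arm.get_state();print(s['clock'],s['position'],s['opening'])
for n in("top","side"): cv2.imwrite(f'pics/{n}15.png',arm.capture(n)[:,:,::-1])
E
```

```text
43.125 [ 0.3838 -0.4009  0.1624] 0.04413173929714583
```

View pics/top15.png

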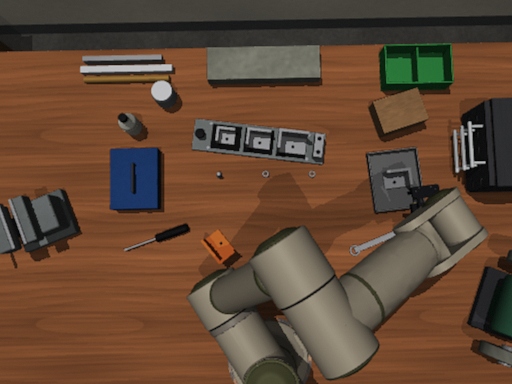

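View pics/side15.png

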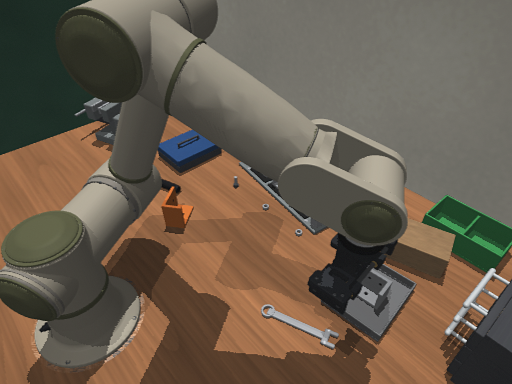

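```bash
python3 - <<'E'
from plant import arm
from h import *
c=arm.get_calibration('top');im=cv2.imread('pics/top15.png')
def ov(items,x0,y0,x1,y1,k,f):
    u=cv2.resize(im[y0:y1,x0:x1],None,fx=k,fy=k,interpolation=cv2.INTER_CUBIC)
    for n,p,z in items:
        d,l,h,s=S[n]
        for b in boxes(n)[1:]:
            P=corners(b,p,z);P=P[P[:,2]>z+h-.001][[0,1,3,2]]
            q=(proj(c,P)-[x0,y0]+.5)*k-.5;cv2.polylines(u,[q.round().astype(np.int32)],True,(0,0,255),1)
        P=corners(boxes(n)[0],p,z);P=P[P[:,2]>z+.007][[0,1,3,2]]
        q=(proj(c,P)-[x0,y0]+.5)*k-.5;cv2.polylines(u,[q.round().astype(np.int32)],True,(0,255,255),1)
    cv2.imwrite(f,u)
ov([('large',(.6358,-.0779,-.136),.013),('medL',(.6494,.0212,-.136),.013),('small',(.663,.1203,-.136),.013)],188,112,332,170,5.5,'pics/ov1.png')
ov([('medR',(.5227,-.388,.102),.004)],360,140,430,220,6,'pics/ov2.png')
E
```

```text
(no output)
```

View pics/ov1.png

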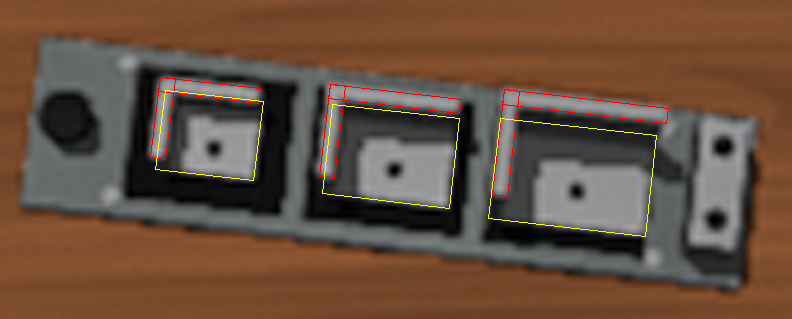

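View pics/ov2.png

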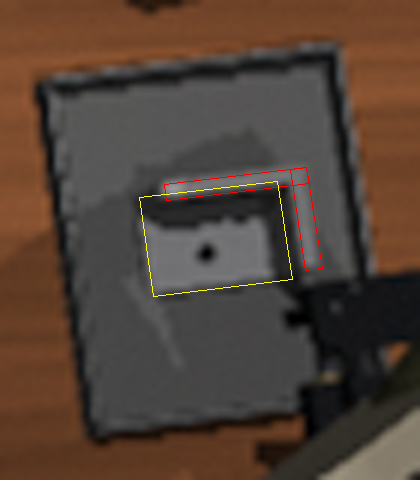

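The overlays match the intended poses within about 1 px (2 to 3 mm), all plates upright. I'll raise the arm clear and check once from the side.

Emit:
carry_out(
  angular=[
    [0,0,0],
    [0,0,0],
    [0,0,0],
    [0,0,0],
    [0,0,0],
    [0,0,0],
    [0,0,0],
    [0,0,0],
    [0,0,0],
    [0,0,0],
    [0,0,0],
  ],
  travel=[
    [0,-0.5,0],
    [0,-1,-0.5],
    [0,-1,-1],
    [0,-1,-1],
    [0,-1,-1],
    [0,-1,-1],
    [0,-1,-0.5],
    [0,-1,0],
    [0,-1,0],
    [0,-0.5,0],
    [0,0,0],
  ],
  hand=[0,0,0,0,0,0,0,0,0,0,0],
)

```text
clock: 44.6
position: [0.2851, -0.4111, 0.3429]
tool_rot: [[0.102, 0.0, 0.995], [-0.995, -0.001, 0.102], [0.001, -1.0, 0.0]]
wrist_force: [0.4, 0.8, 0.6]
opening: 0.0443
```

```bash
python3 - <<'E'
from plant import arm
from h import *
for n in("top","side"): cv2.imwrite(f'pics/{n}16.png',arm.capture(n)[:,:,::-1])
im=np.vstack([cv2.resize(cv2.imread('pics/side16.png')[100:384],(512,284)),cv2.resize(cv2.imread('pics/top16.png')[100:384],(512,284))]);cv2.imwrite('pics/both16.png',im)
E
```

```text
(no output)
```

View pics/both16.png

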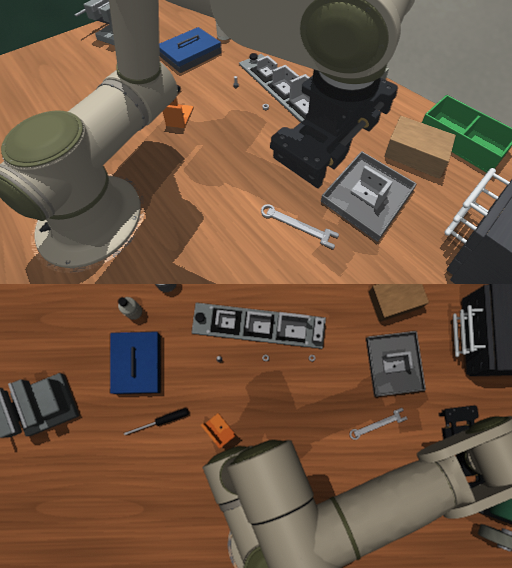

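Both views show everything upright: the right-hand plate in the middle of the tray, and small, medium and large in order on the pads with large by the stop. The arm is clear, so I'm handing in.

```bash
python3 -c "
from plant import arm
print(arm.finish_job())"
```

```text
the job is handed in; nothing more can be done
None
```

The job is done and was handed in at about 45 s of the 96 s allowed. The hand-in reports no verdict.

- **On the rail:** The large left-hand plate is on the pad next to the steel stop. The medium left-hand plate is on the middle pad and the small one is on the pad at the knob end. Each back plate runs along the rail.
- **In the tray:** The right-hand plate stands in the middle of the grey tray. I left the orange look-alike alone.

**Last checks:** The top-view overlay showed all four plates upright and within about 1 pixel (2–3 mm) of where I meant to put them. The gripper was open and clear of everything. In the final side view the arm hid part of the large plate. I had seen it standing from the side straight after placing it, and it still matched in the last top views.

No check failed. The two fixed cameras disagreed by about 1–3 mm on positions, so I used averages. The wrist force readings printed after each move stayed under 6 N.

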